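Turn a spares box over and out into its lid

ROBOT

A 6-joint arm with a two-finger parallel gripper is mounted at the origin on the work surface; the furniture and walls round the work are solid. World frame = base frame: x ahead of the robot, y to its left, z up, the work surface at z = 0. Lengths are in m, angles in rad, forces in N, time in s.
With the tool pointing down it reaches from about 0.325 to 0.775 m from the base axis. Payload 5.5 kg.
Tool frame: the origin (TCP) lies between the finger pads; the fingertips stand 8 mm ahead of it and the grasp point (between the pads) lies 11 mm behind it (tcp_to_tips is the distance from the TCP to the fingertips, in m); z points along the fingers, y is the direction in which the jaws open and shut (so a half turn about z gives the same grasp; the last joint's range is limited). The gripper opens to 88 mm and grips with 3 to 60 N. Pads are 20 mm wide; open, the fingers measure 115 mm over their backs; the gripper's body (75 mm by 178 mm) begins 61 mm behind the grasp point.
Start: joints at [-1.189, 0.091, 1.231, -0, 1.82, -0.057], TCP at [0.255, -0.543, 0.231] pointing down, gripper open.
Joint ranges: [-2.87, 2.87], [-0.86, 2.18], [0.17, 2.46], [-1.51, 4.65], [0.06, 2.69], [-2.65, 2.65]. Speed limits (rad/s): [2.57, 2.57, 3.01, 3.14, 3.14, 3.14].

INTERFACE

Orientations are given as a unit quaternion [w, x, y, z].
In Python, from bench import * gives the robot as it stands. Calls block until the motion is done:
- move_to(position, orientation): joint-space move of the TCP to a pose.
- move_l(position, speed=0.15, orientation=None): straight line of the TCP; orientation=None keeps the orientation; speed is the mean speed in m/s.
- movej(angles): joint-space move.
- gripper_open() and close(): open the fingers fully, or close them until they stop; the grip force is fixed at half the most.
- hold(seconds).
- inverse_kinematics(position, orientation): joint angles nearest the present ones, or None.
- state(): the state.
- get_image(name): name is "side" or "top" or "wrist"; returns a dict with "frame" (400x640x3 uint8, blue, green, red), "depth" (400x640 float32, m along the optical axis (not along the pixel's ray), 0 where there is no reading), "camera_matrix" (3x3 intrinsics, pixels), "view" (4x4, takes a point from world to camera coordinates). Camera axes: x right, y up, looking along -z (the intrinsics and any distortion apply to the point x, -y, -z); pixel columns grow to the right and rows downward; lengths in m; the calibration is good to about 2 mm. A picture is of the moment at which its call begins.
A pose or a line that the arm cannot do raises IKError and nothing moves.
- job_done(): hands the job in, once; it reports no verdict.
The state is a dict: "time": time; "joint_pos": joint angles; "dq": joint speeds; "joint_torque": joint torques, N m; "ee_pos": TCP position; "ee_rot": TCP orientation; "ft_force": force on the tool from outside, world axes, zero at the start; "moment": the same for the moment, N m; "finger_gap": finger opening in m.
Only numpy, scipy, OpenCV 4.12 (cv2) and the standard library are available. Lean on these libraries where they do the work, as an engineer would, in place of code of your own. Each camera call takes 0.05 s, during which the arm holds its last target.

TASK

The small blue spares box with the loose yellow lid holds a ceramic gas cup. Turn the box upside down with its lid kept shut all the way and stand it on its lid in the middle of the black rubber mat; then lift the blue box off, so that the cup is left lying in the upturned lid, and set the empty box down on the bench clear of the mat. The tape measure and the torch stay where they are.

Things in the scene. Friction and masses are not known exactly. Their poses are not given: they have to be found in the camera images.
- box: Blue open-topped box: 62 mm long (its y), 56 mm wide (its x), 28 mm high, wall and floor 2 mm, 0.13 kg. Origin: centre of its underside; z points out of its mouth. With the lid on it is 48 mm high, and box and lid are flush on all four sides. At the start it stands upright on the bench, lid on, its length roughly along world y.
- lid: Loose yellow lid, 62 (y) x 56 (x) mm, cap 20 mm high, walls 5 mm, top 3 mm, 0.08 kg. Origin: centre of the seam plane where the cap's edge sits on the box's rim; z points out through the lid's top (20 mm away), so down when it lies upturned. An 8 mm lip goes inside the box with 1 mm play all round; no latch: it falls off if the box is tipped unheld. Upturned, it is a tray 52 (y) x 46 mm, 25 mm deep.
- box_rim (a point): Centre of the blue box's mouth, 28 mm above its underside; it meets the lid's origin when the lid is shut. Gripping the two long sides (56 mm apart) across the seam at this height holds box and lid together. Shut, it also stands steadily on a 56 x 48 mm end face.
- mat: Black rubber mat with a thin grey border line, 140 mm square, 4 mm thick, fixed on the bench. Origin: centre of its underside.
- tape_measure: Yellow tape measure standing at the near left, 82 x 32 x 60 mm; leave it alone. Origin: centre of its underside.
- torch_light: Black torch lying at the near right, 104 mm long, 31 mm thick; leave it alone. Origin: underside of its middle.
- gas_cup: Pink ceramic gas cup, 17 mm thick, 40 mm long (along its y), 18 g, lying loose in the box, out of sight. Origin: underside of its middle.

How it is judged:
By the outcome, as a careful person would: the job done as asked, in the order asked, and still so for the second after the job is handed in, with the robot touching nothing.
It also fails if it takes over 72 s, if anything falls off the work surface, if the arm or the gripper's body presses on something with over 40 N, if the wrist force passes 120 N, or if a joint passes its speed limit or range.

## Working session

There is one attempt and no reset: what is moved stays moved. The work goes in short steps, each a Python script; the robot and the scene stay as the last script left them, time stands still between calls to the robot, and variables do not carry over. Pictures are saved under pics/ and viewed, and the job is handed in when it is done.

```bash
ls; mkdir -p pics; cat > h.py <<'E'
from bench import *
import numpy as np, cv2
from scipy.spatial.transform import Rotation as R
def world(im,u,v,d=None):
    K=np.array(im["camera_matrix"]);V=np.array(im["view"])
    if d is None:d=im["depth"][int(round(v)),int(round(u))]
    c=np.array([(u-K[0,2])/K[0,0]*d,-(v-K[1,2])/K[1,1]*d,-d,1])
    return (np.linalg.inv(V)@c)[:3]
def cloud(im):
    K=np.array(im["camera_matrix"]);V=np.array(im["view"]);d=im["depth"]
    v,u=np.mgrid[0:400,0:640]
    c=np.stack([(u-K[0,2])/K[0,0]*d,-(v-K[1,2])/K[1,1]*d,-d,np.ones_like(d)],-1)
    return (c@np.linalg.inv(V).T)[...,:3]
def q(M): 
    x=R.from_matrix(M).as_quat(); return [x[3],x[0],x[1],x[2]]
E
python3 - <<'E'
from h import *
for n in("top","side"):
    im=get_image(n);cv2.imwrite(f"pics/{n}0.png",im["frame"]);np.savez(f"{n}0.npz",**{k:im[k] for k in im})
    print(n,np.round(im["view"],3).tolist(),np.round(im["camera_matrix"],1).tolist(), im.keys())
print(state())
E
```

```text
pics
top [[0.006, -1.0, 0.015, -0.001], [0.998, 0.007, 0.06, -0.374], [-0.06, 0.015, 0.998, -1.117], [0.0, 0.0, 0.0, 1.0]] [[395.2, 0.0, 316.2], [0.0, 395.2, 200.1], [0.0, 0.0, 1.0]] dict_keys(['frame', 'depth', 'camera_matrix', 'view'])
side [[-0.976, -0.218, 0.003, 0.378], [0.093, -0.404, 0.91, -0.076], [-0.197, 0.888, 0.415, -1.061], [0.0, 0.0, 0.0, 1.0]] [[520.4, 0.0, 331.3], [0.0, 520.4, 190.9], [0.0, 0.0, 1.0]] dict_keys(['frame', 'depth', 'camera_matrix', 'view'])
{'time': 0.1, 'joint_pos': array([-1.18871304e+00,  9.17874000e-02,  1.23172924e+00,  3.92975857e-06,
        1.81978035e+00, -5.67193716e-02]), 'dq': array([-2.24206489e-05, -1.94866729e-03, -2.43314739e-03, -5.13789229e-04,
       -2.24710839e-03, -1.38148526e-04]), 'joint_torque': array([ 1.67483970e-03, -4.47857666e+01, -4.07570386e+01,  7.00493879e-02,
        2.84690276e-02, -1.31394409e-04]), 'ee_pos': array([ 0.2548145 , -0.5429426 ,  0.22963809]), 'ee_rot': array([-8.41223590e-04,  9.76027463e-01,  2.17645732e-01, -1.36141912e-04]), 'ft_force': array([-0.0215637 , -0.28194757,  0.75370344]), 'moment': array([ 0.00580619, -0.02709447,  0.01131503]), 'finger_gap': 0.0877863472754036}
```

View pics/top0.png

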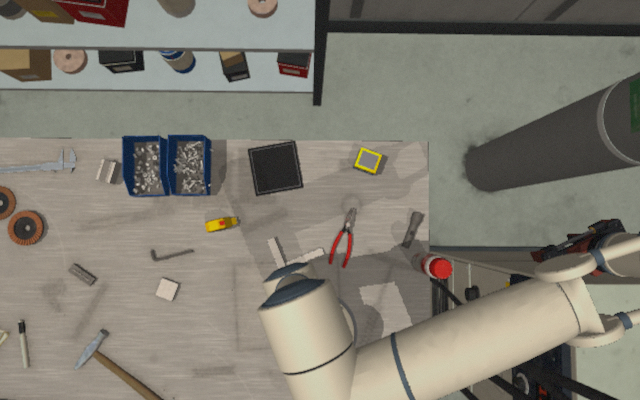

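View pics/side0.png

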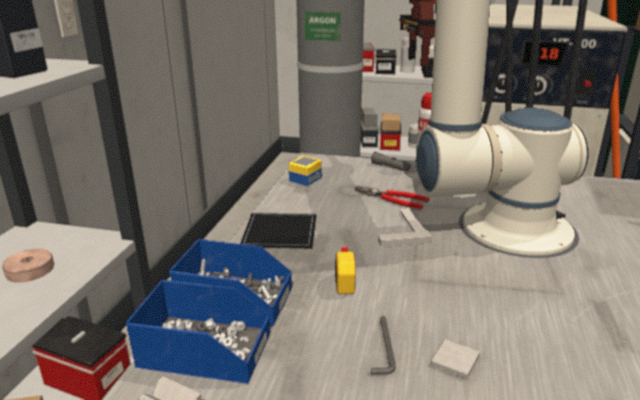

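Top: box lid at about (369,160), mat at (275,168), tape measure (222,224), torch (413,228); bins left of the mat at (165,165), and a shelf or wall beyond the far bench edge.

```bash
python3 - <<'E'
from h import *
im=dict(np.load("top0.npz"));P=cloud(im);f=im["frame"]
for (u,v) in [(369,160),(275,168),(222,224),(413,228),(300,144),(190,165),(300,110),(270,50),(318,50),(400,130),(400,60),(450,220)]:print((u,v),P[v,u].round(3))
# lid mask
h=cv2.cvtColor(f,cv2.COLOR_BGR2HSV)
z=P[...,2]
m=(z>0.030)&(z<0.06)&(P[...,0]>.35);m[:, :340]=0;m[:,400:]=0;m[185:]=0;m[:142]=0
p=P[m];print(m.sum(),p.min(0),p.max(0),np.median(p,0))
print(cv2.minAreaRect((p[p[:,2]>.042][:,:2]*1000).astype(np.float32)))
g=cv2.cvtColor(f,cv2.COLOR_BGR2GRAY)
mm=(g<75);mm[:135]=0;mm[200:]=0;mm[:,:240]=0;mm[:,310:]=0
p=P[mm];print(cv2.minAreaRect((p[:,:2]*1000).astype(np.float32)),np.median(p,0))
c=f[130:210,235:395];cv2.imwrite("pics/c0.png",cv2.resize(c,None,fx=5,fy=5,interpolation=cv2.INTER_CUBIC))
im=dict(np.load("side0.npz"));P=cloud(im)
for (u,v) in [(305,163),(304,178),(280,230),(220,100),(260,150),(340,90),(230,250),(290,300)]:print((u,v),P[v,u].round(3))
c=im["frame"][140:260,220:380];cv2.imwrite("pics/c1.png",cv2.resize(c,None,fx=5,fy=5,interpolation=cv2.INTER_CUBIC))
E
```

```text
(369, 160) [ 0.483 -0.144  0.052]
(275, 168) [0.466 0.121 0.001]
(222, 224) [0.304 0.256 0.064]
(413, 228) [ 0.296 -0.272  0.023]
(300, 144) [0.537 0.049 0.002]
(190, 165) [0.469 0.357 0.03 ]
(300, 110) [ 0.858  0.071 -0.758]
(270, 50) [ 0.881  0.155 -0.146]
(318, 50) [ 0.879 -0.004 -0.136]
(400, 130) [ 0.766 -0.418 -0.765]
(400, 60) [ 1.116 -0.421 -0.764]
(450, 220) [ 0.328 -0.655 -0.756]
471 [ 0.4468811  -0.17839219  0.03037927] [ 0.51805468 -0.10381185  0.05422896] [ 0.48154012 -0.14173709  0.04746356]
((483.60491943359375, -142.01922607421875), (62.04216384887695, 56.301170349121094), 69.18988800048828)
((414.3288879394531, 110.83444213867188), (247.25352478027344, 140.32278442382812), 10.882460594177246) [0.46588345 0.12087869 0.00367558]
(305, 163) [ 0.481 -0.127  0.052]
(304, 178) [ 0.478 -0.107  0.021]
(280, 230) [0.464 0.128 0.007]
(220, 100) [ 1.262 -1.373 -0.157]
(260, 150) [ 1.257 -1.877 -0.6  ]
(340, 90) [ 0.524 -0.746  0.081]
(230, 250) [0.49  0.308 0.063]
(290, 300) [0.38  0.338 0.003]
```

View pics/c0.png

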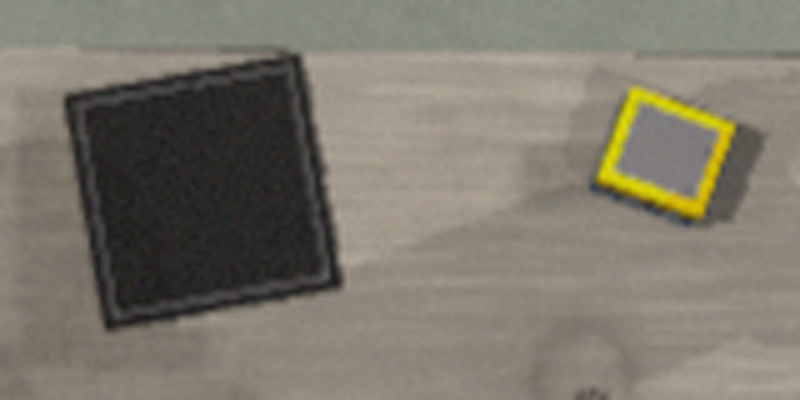

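View pics/c1.png

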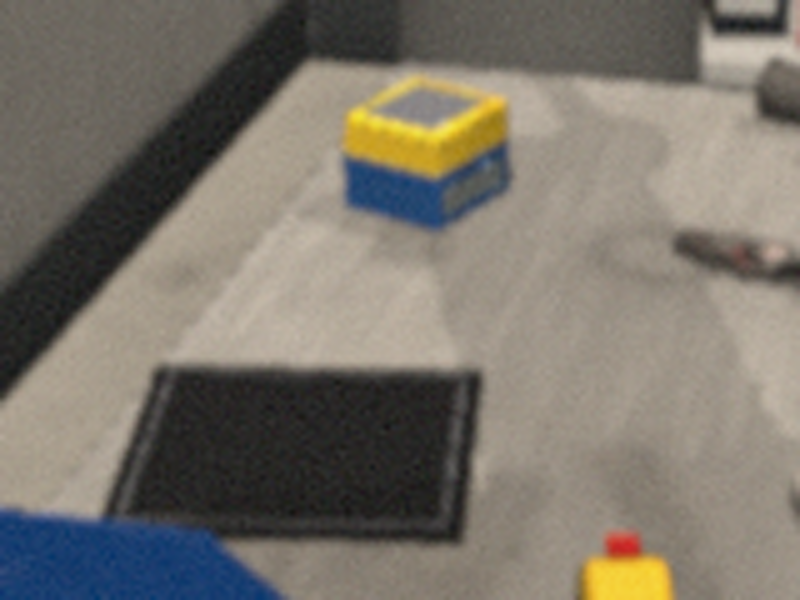

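```bash
cat >> h.py <<'E'
def Rz(a): return R.from_euler('z',a).as_matrix()
D=np.pi/180
def toolR(d,jaw):
    z=d/np.linalg.norm(d); y=jaw-z*(jaw@z); y/=np.linalg.norm(y); return np.stack([np.cross(y,z),y,z],1)
def grasp_in_box(d,jawsign=1,off=(0,0,0)):
    """tool (TCP) pose in seam frame"""
    T=np.eye(4); T[:3,:3]=toolR(np.array(d,float),np.array([jawsign,0,0.])); T[:3,3]=np.array(off)+0.011*T[:3,2]; return T
def pose(Rm,p):
    T=np.eye(4);T[:3,:3]=Rm;T[:3,3]=p;return T
BOX0=pose(Rz(-20.8*D),[0.4836,-0.1420,0.028])
# standing on end: down = s*yhat ; lid dir zhat horizontal at heading th
def endpose(s,th,p):
    z=np.array([np.cos(th),np.sin(th),0]); y=np.array([0,0,-s]); return pose(np.stack([np.cross(y,z),y,z],1),p)
# inverted: z down, y heading th
def invpose(th,p):
    y=np.array([np.cos(th),np.sin(th),0]); z=np.array([0,0,-1.]); return pose(np.stack([np.cross(y,z),y,z],1),p)
def ik(T):
    try: return inverse_kinematics(T[:3,3],q(T[:3,:3]))
    except Exception as e: return None
E
python3 - <<'E'
from h import *
t0=state()["time"]
for s in(1,-1):
  for js in (1,-1):
    for e1 in (40,45,50,55):
        g=grasp_in_box([0,s*np.cos(e1*D),-np.sin(e1*D)],js)
        a=ik(BOX0@g); 
        print("G1",s,js,e1,None if a is None else np.round(a,2))
        if a is None: continue
        for th in range(-180,180,20):
            b=ik(endpose(s,th*D,[.45,-.05,.033])@g)
            if b is not None: print("   end th",th,np.round(b,2)) if e1==45 else 0
print("t",state()["time"]-t0)
for s in(1,-1):
  for js in (1,-1):
    e4=38
    g=grasp_in_box([0,s*np.sin((90-e4)*D)*1.0*np.cos(0) ,np.sin(e4*D)],js,(0,0,-.004))
    for th in range(-180,180,20):
        b=ik(endpose(s,th*D,[.45,-.05,.033])@g)
        if b is not None: print("G2 s",s,js,"th",th,np.round(b,2))
    for k in range(0,360,90):
        b=ik(invpose((10.3+k)*D,[.4655,.12,.026])@g)
        if b is not None: print("F s",s,js,"th",k,np.round(b,2))
E
```

```text
G1 1 1 40 [-0.83  0.15  1.78  0.76  1.67 -0.57]
G1 1 1 45 [-0.8   0.1   1.79  0.7   1.63 -0.53]
   end th -100 [-0.67 -0.02  1.9   0.68  1.67  2.57]
   end th -80 [-0.58  0.16  1.71  0.56  1.83  2.37]
   end th -60 [-0.47  0.3   1.55  0.43  1.96  2.17]
   end th -40 [-0.36  0.39  1.43  0.27  2.06  1.94]
   end th -20 [-0.24  0.45  1.36  0.09  2.11  1.69]
   end th 0 [-0.12  0.46  1.35 -0.1   2.11  1.43]
   end th 20 [-0.01  0.42  1.4  -0.28  2.06  1.18]
   end th 40 [ 0.1   0.34  1.5  -0.44  1.96  0.95]
   end th 60 [ 0.2   0.21  1.65 -0.58  1.82  0.74]
   end th 80 [ 0.29  0.05  1.83 -0.69  1.65  0.54]
   end th 100 [ 0.34 -0.16  2.03 -0.78  1.47  0.33]
   end th 120 [ 0.34 -0.42  2.24 -0.82  1.27  0.05]
   end th 140 [ 0.24 -0.76  2.45 -0.72  1.05 -0.4 ]
G1 1 1 50 [-0.76  0.06  1.8   0.64  1.6  -0.48]
G1 1 1 55 [-0.72  0.02  1.8   0.57  1.56 -0.43]
G1 1 -1 40 [-0.83  0.15  1.78  0.76  1.67  2.57]
G1 1 -1 45 [-0.8   0.1   1.79  0.7   1.63  2.61]
   end th -140 [-0.74 -0.54  2.32  0.81  1.33 -0.05]
   end th -120 [-0.73 -0.25  2.11  0.77  1.51 -0.35]
   end th -100 [-0.67 -0.02  1.9 
[... 5045 characters left out ...]
h -120 [ 0.17  0.14  1.69 -0.5   1.76 -2.43]
G2 s -1 -1 th -40 [ 0.17 -0.73  2.38 -0.56  1.09  2.6 ]
G2 s -1 -1 th 20 [-0.56 -0.83  2.43  0.56  1.16  0.53]
G2 s -1 -1 th 40 [-0.66 -0.55  2.27  0.67  1.32  0.07]
G2 s -1 -1 th 60 [-0.67 -0.29  2.09  0.66  1.48 -0.25]
G2 s -1 -1 th 80 [-0.62 -0.08  1.91  0.59  1.63 -0.51]
G2 s -1 -1 th 100 [-0.54  0.09  1.74  0.49  1.76 -0.73]
G2 s -1 -1 th 120 [-0.45  0.21  1.6   0.37  1.88 -0.96]
G2 s -1 -1 th 140 [-0.35  0.31  1.49  0.23  1.97 -1.2 ]
G2 s -1 -1 th 160 [-0.24  0.36  1.43  0.08  2.02 -1.45]
F s -1 -1 th 0 [0.18 0.63 1.18 0.   2.24 1.57]
F s -1 -1 th 90 [ 0.67  0.2   1.73 -0.78  1.7   0.59]
F s -1 -1 th 270 [-0.32  0.12  1.83  0.77  1.7   2.54]
```

```bash
cat >> h.py <<'E'
S=-1; E1=45
G1=grasp_in_box([0,S*np.cos(E1*D),-np.sin(E1*D)],1)
E4=38
G2=grasp_in_box([0,S*np.cos(E4*D),np.sin(E4*D)],1,(0,0,-.004))
TH=-111*D
STAGE=np.array([.465,-.07,.031])
def back(T,d,dz=0):
    U=T.copy();U[:3,3]-=T[:3,2]*d;U[2,3]+=dz;return U
def mt(T): move_to(T[:3,3].tolist(),q(T[:3,:3]))
def ml(T,speed=.12): move_l(T[:3,3].tolist(),speed,q(T[:3,:3]))
def up(T,dz): return back(T,0,dz)
def rep(m=""):
    s=state();print(m,"t%.2f"%s["time"],"pos",s["ee_pos"].round(4),"F",s["ft_force"].round(1),"gap %.4f"%s["finger_gap"])
def lower(T,z0,z1,step=.0005,thr=3.):
    """T at nominal contact; go from +z0 to +z1 by steps until contact"""
    ml(up(T,z0),.05);hold(.2);f0=state()["ft_force"].copy()
    z=z0
    while z>z1:
        z-=step;ml(up(T,z),.02)
        f=state()["ft_force"]-f0
        if abs(f[2])>thr: break
    print("lowered to",round(z,4),"dF",f.round(1))
    return z
def snap(n,c,crop=None,k=1):
    im=get_image(c);f=im["frame"]
    if crop: f=f[crop[0]:crop[1],crop[2]:crop[3]]
    cv2.imwrite(f"pics/{n}.png",cv2.resize(f,None,fx=k,fy=k,interpolation=cv2.INTER_CUBIC));return im
E
python3 - <<'E'
from h import *
T=BOX0@G1
mt(back(T,.10,.12)); rep("a")
ml(back(T,.10),.2)
ml(T,.12); rep("at")
close(); rep("closed")
ml(up(T,.10),.15);rep("up")
snap("s1","side",(60,260,220,480),3)
E
```

```text
a t2.02 pos [ 0.5059 -0.0841  0.2111] F [-0.3  0.4 -0.3] gap 0.0876
at t3.76 pos [ 0.4815 -0.149   0.0209] F [ 0.1 -0.   0.2] gap 0.0876
closed t4.36 pos [ 0.481  -0.1492  0.0203] F [0.9 0.8 0.6] gap 0.0560
up t5.17 pos [ 0.4803 -0.1492  0.1191] F [ 0.2  0.6 -2.5] gap 0.0559
```

View pics/s1.png

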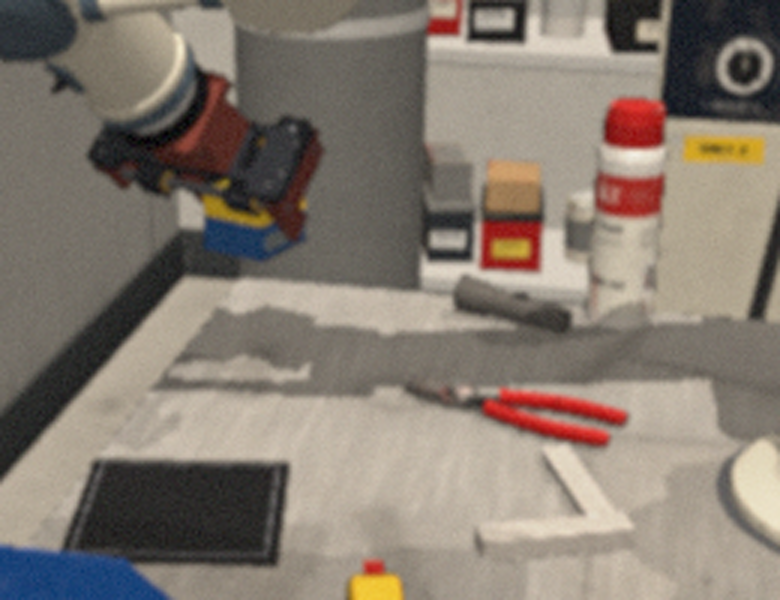

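The box and lid are held together, level and shut, at about (250,225) in the crop. Next I tip it onto its end.

```bash
python3 - <<'E'
from h import *
T=endpose(S,TH,STAGE)@G1
print(ik(up(T,.09)),state()["joint_pos"])
mt(up(T,.09)); rep("over")
z=lower(T,.010,-.003); rep("down")
snap("s2","side",(60,260,220,480),3)
snap("t2","top",(120,240,260,420),4)
E
```

```text
[-0.71823564 -0.17315817  1.87609198  0.7358855   1.71966348 -0.34520315] [ 0.07442127  0.07905844  1.62214751 -0.71324243  1.77922811  0.40695674]
over t6.53 pos [ 0.4673 -0.0625  0.1124] F [-0.3  0.5 -1.8] gap 0.0561
lowered to 0.001 dF [-4.1 -1.3  5.7]
down t12.97 pos [ 0.4679 -0.0628  0.0248] F [-3.6 -2.   4. ] gap 0.0559
```

View pics/s2.png

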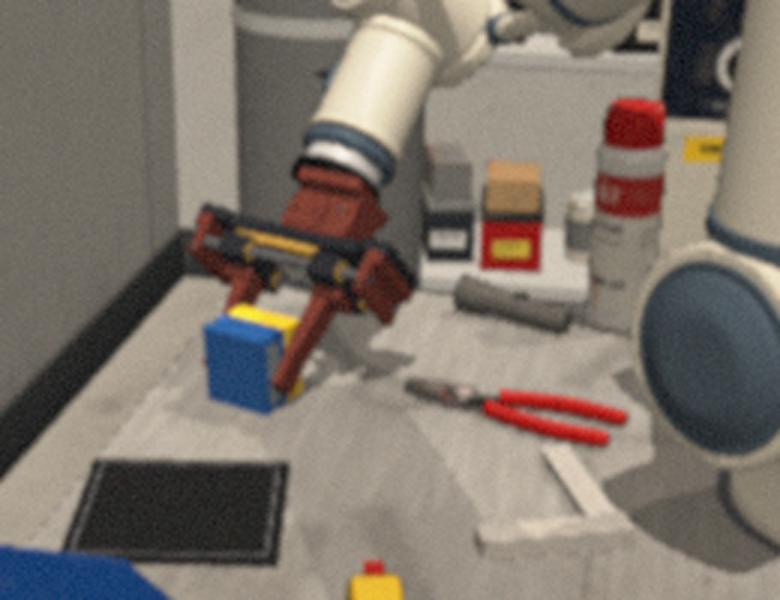

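Box standing on its end at (245,360) in the crop, lid on the robot/right side, shut. Release and regrasp from the blue side.

```bash
python3 - <<'E'
from h import *
T=endpose(S,TH,STAGE)@G1
gripper_open(); rep("open")
ml(back(up(T,.001),.10),.2); ml(back(T,.10,.12),.25)
U=endpose(S,TH,STAGE)@G2
print(ik(back(U,.10,.12)))
mt(back(U,.10,.12)); rep("pre")
snap("s3","side",(60,260,220,480),3)
im=snap("t3","top",(120,240,260,420),4)
np.savez("t3.npz",**im)
snap("w3","wrist")
E
```

```text
open t13.75 pos [ 0.4678 -0.0627  0.0242] F [-0.6 -1.   1. ] gap 0.0879
[ 0.25435701  0.06278974  1.40498437 -0.5905565   2.02339044  0.45186191]
pre t16.25 pos [ 0.4856 -0.0158  0.2197] F [-0.7 -0.7  0.2] gap 0.0883
```

View pics/s3.png

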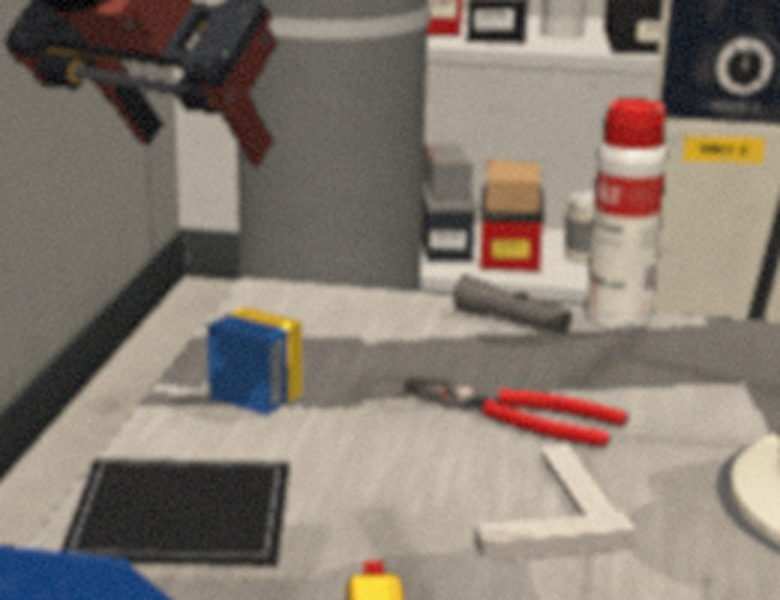

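View pics/w3.png

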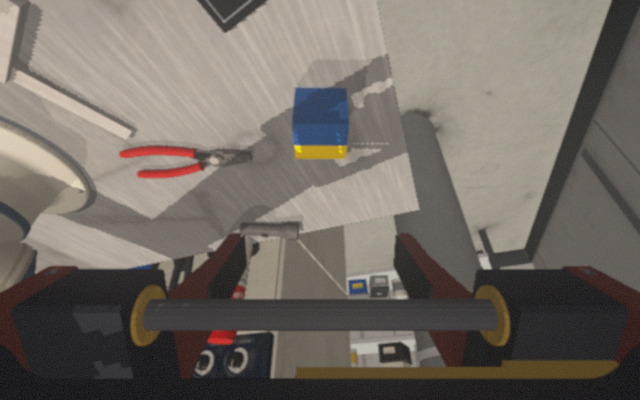

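View pics/t3.png

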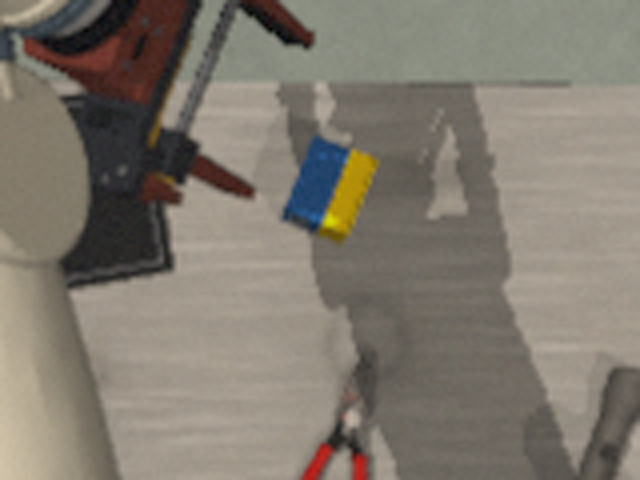

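The box stands on its end, shut (top crop: blue (320,185), yellow (350,195); seam tight). Check its position by depth.

```bash
python3 - <<'E'
from h import *
im=dict(np.load("t3.npz"));P=cloud(im)
m=np.zeros((400,640),bool);m[150:185,328:358]=1
m&=(P[...,2]>.053)&(P[...,2]<.075)
p=P[m];print(len(p),np.median(p,0))
r=cv2.minAreaRect((p[:,:2]*1000).astype(np.float32));print(r)
E=endpose(S,TH,STAGE);print("expected centre",E[:3,3]+E[:3,2]*(-.004),"yaw",TH/D)
h=cv2.cvtColor(im["frame"],cv2.COLOR_BGR2HSV)[m]
y=(h[:,0]<40);print("yellow",p[y].mean(0),"blue",p[~y].mean(0))
E
```

```text
357 [ 0.46453477 -0.07063246  0.06157338]
((463.9025573730469, -69.70775604248047), (47.475337982177734, 56.111671447753906), 68.52764129638672)
expected centre [ 0.46643347 -0.06626568  0.031     ] yaw -111.0
yellow [ 0.4591858  -0.08182526  0.06148366] blue [ 0.4678367  -0.0593104   0.06143731]
```

```bash
cat >> h.py <<'E'
STAGE2=np.array([.4640,-.0722,.031])
FIN=invpose((270+10.3)*D,[.4655,.120,.024])
E
python3 - <<'E'
from h import *
U=endpose(S,TH,STAGE2)@G2
ml(back(U,.10),.2)
ml(U,.1); rep("at")
close(); rep("closed")
ml(up(U,.10),.12); rep("up")
F=FIN@G2
print(ik(up(F,.09)),state()["joint_pos"])
snap("s4","side",(60,260,220,480),3)
E
```

```text
at t18.30 pos [ 0.4636 -0.0745  0.0229] F [ 0.7 -0.3  0.1] gap 0.0877
closed t18.90 pos [ 0.4631 -0.0747  0.0224] F [0.8 0.4 0.8] gap 0.0560
up t19.88 pos [ 0.4626 -0.0748  0.1214] F [-0.2 -0.4 -1.5] gap 0.0558
[-0.324042    0.00429073  1.77122715  0.79266418  1.82071004 -0.48440196] [ 0.16016163  0.00374237  1.64406566 -0.581566    1.82269119  0.47312981]
```

View pics/s4.png

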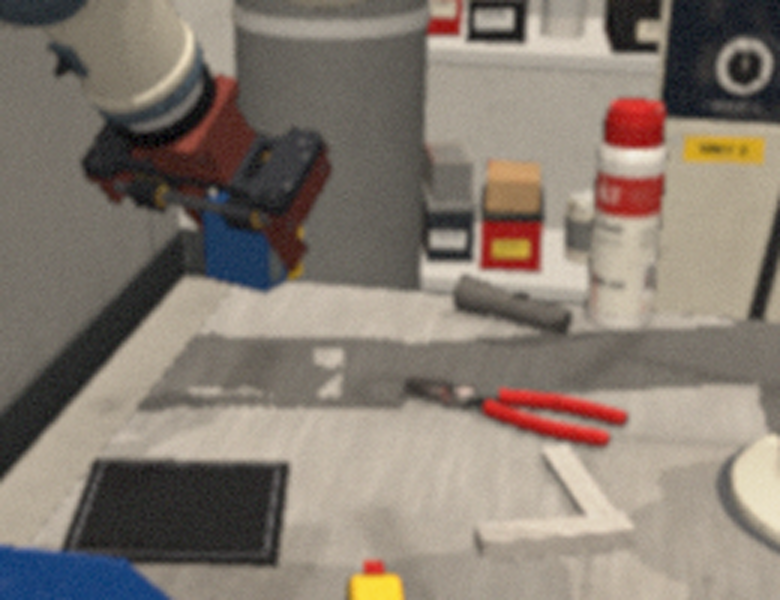

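Held shut; moving over the mat inverted.

```bash
python3 - <<'E'
from h import *
F=FIN@G2
mt(up(F,.09)); rep("over")
z=lower(F,.009,-.004,step=.0007); rep("down")
snap("s5","side",(60,260,220,480),3)
E
```

```text
over t21.18 pos [0.4636 0.1284 0.1106] F [ 0.2  0.4 -2.8] gap 0.0560
lowered to 0.0006 dF [-3.2 -3.   7. ]
down t26.14 pos [0.4641 0.1285 0.0226] F [-2.5 -3.2  5.5] gap 0.0561
```

View pics/s5.png

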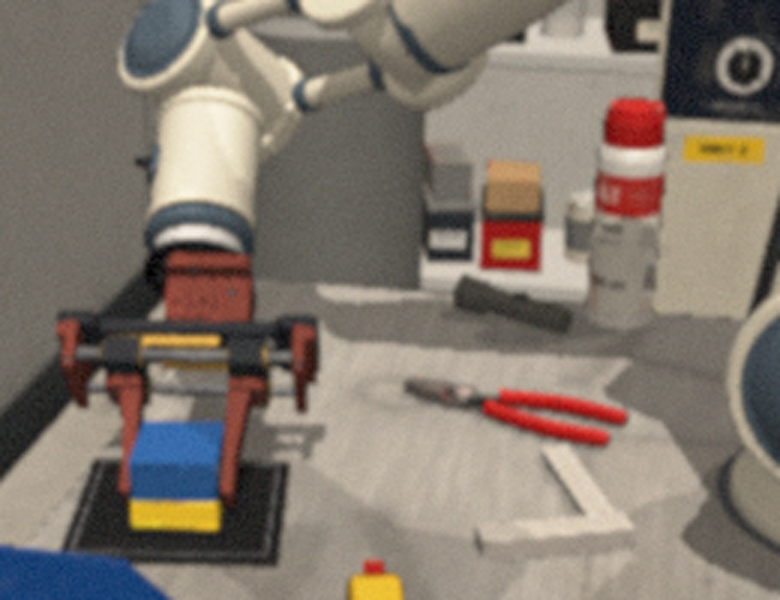

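It stands upturned on its lid on the mat, with the lid shut (blue (180,455), yellow (175,515)). Release and back off.

```bash
python3 - <<'E'
from h import *
F=FIN@G2
gripper_open(); rep("open")
ml(back(up(F,.0006),.10),.2)
ml(back(F,.10,.12),.3)
snap("s6","side",(160,260,220,380),5)
im=snap("t6","top",(130,210,235,395),5)
np.savez("t6.npz",**im);P=cloud(im)
m=np.zeros((400,640),bool);m[145:190,250:305]=1
m&=(P[...,2]>.047)&(P[...,2]<.065)
p=P[m];print(len(p),np.median(p,0),cv2.minAreaRect((p[:,:2]*1000).astype(np.float32)))
rep()
E
```

```text
open t26.87 pos [0.4639 0.1285 0.0218] F [ 0.5 -0.3 -0.1] gap 0.0880
451 [0.46472106 0.11920891 0.05200408] ((464.69329833984375, 119.60523986816406), (57.042903900146484, 62.24663543701172), 10.171651840209961)
 t28.17 pos [0.4772 0.0517 0.201 ] F [-0.9 -0.6 -0. ] gap 0.0876
```

View pics/s6.png

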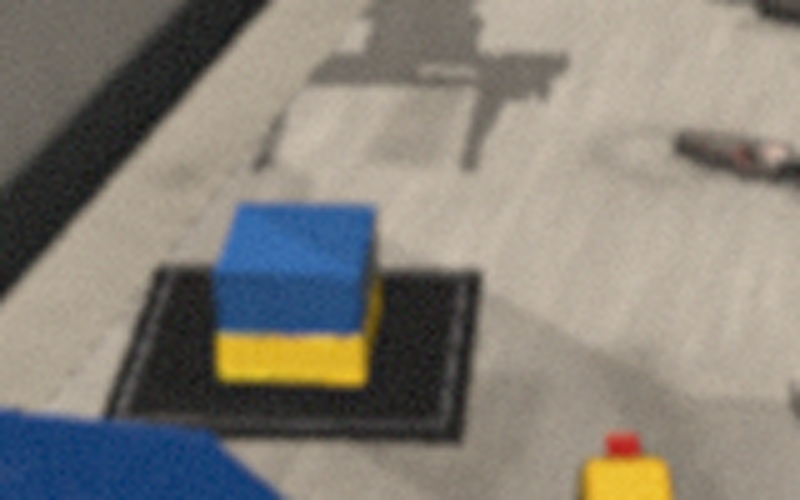

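View pics/t6.png

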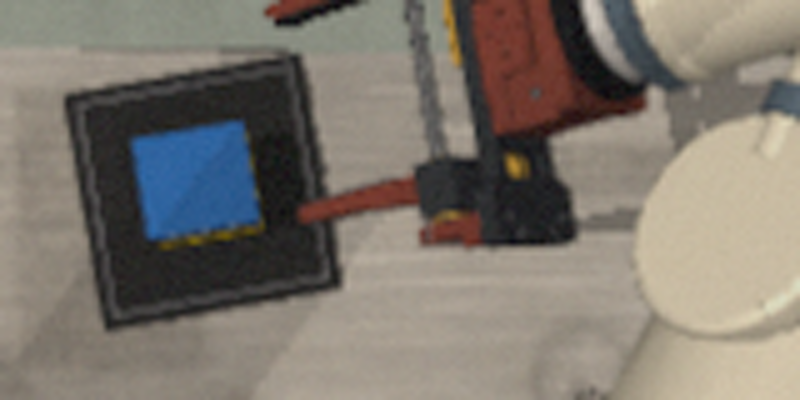

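Seated shut, central on the mat to within 1 mm, top at 52 mm. Now grip the blue box alone from above.

```bash
python3 - <<'E'
from h import *
j=np.array([np.cos(10.3*D),np.sin(10.3*D),0])
c=np.array([.465,.120,.035])
j0=state()["joint_pos"];best=None
for s in(1,-1):
    T=pose(toolR(np.array([0,0,-1.]),s*j),c);a=ik(up(T,.09))
    if a is not None:
        d=np.abs(a-j0).max();print(s,a.round(2),d)
        if best is None or d<best[0]:best=(d,T)
T=best[1];np.save("Tl.npy",T)
mt(up(T,.12)); ml(up(T,.04),.15); ml(T,.06); rep("at")
close(); rep("closed")
ml(up(T,.03),.03); rep("up3")
ml(up(T,.12),.10); rep("up")
snap("s7","side",(60,260,220,480),3)
snap("t7","top",(130,210,235,395),5)
E
```

```text
1 [ 0.18 -0.23  1.72 -0.    1.65  0.  ] 0.7905668825336396
at t30.45 pos [0.4652 0.1201 0.0352] F [-0.6 -0.  -0.6] gap 0.0882
closed t31.05 pos [0.4651 0.12   0.0351] F [0.4 0.1 1.1] gap 0.0556
up3 t32.20 pos [0.4648 0.12   0.0647] F [-0.3  0.1 -1.4] gap 0.0561
up t33.25 pos [0.4647 0.1199 0.1541] F [ 0.1 -0.9 -1. ] gap 0.0556
```

View pics/s7.png

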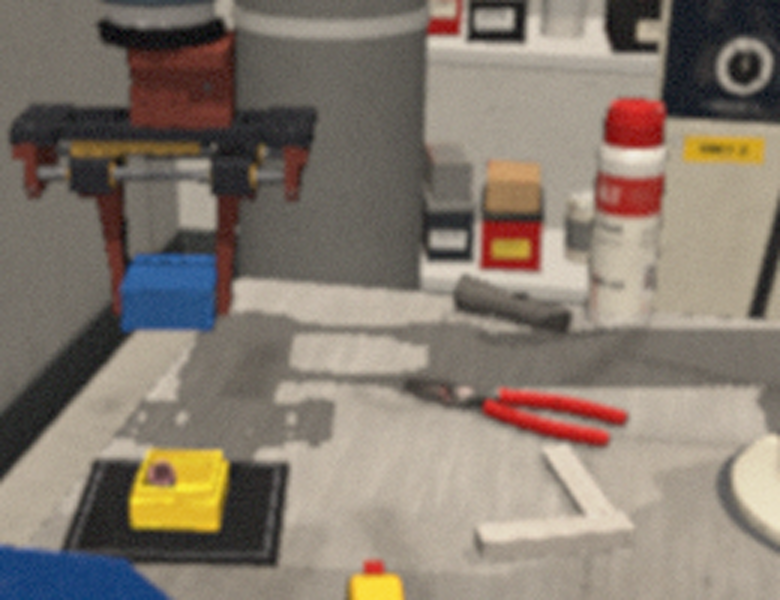

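The blue box lifted off alone; the lid stays on the mat with the cup in it. Set the box down at (0.47,-0.13).

```bash
python3 - <<'E'
from h import *
j=np.array([1.,0,0])
T=pose(toolR(np.array([0,0,-1.]),j),[.46,-.13,.011])
mt(up(T,.10)); rep("over")
lower(T,.006,-.0015,step=.0007)
gripper_open(); rep("open")
ml(up(T,.15),.2); rep()
mt(pose(toolR(np.array([0,0,-1.]),j),[.36,-.25,.25]))
snap("s8","side",(60,260,220,480),3)
im=snap("t8","top",(130,210,235,395),5);np.savez("t8.npz",**im);P=cloud(im)
snap("t8f","top")
print(np.round(P[158:178:2,262:290:2,2]*1000).astype(int))
rep()
E
```

```text
over t34.35 pos [ 0.4603 -0.1293  0.1112] F [-0.1  0.3 -1.8] gap 0.0556
lowered to -0.0003 dF [0.3 0.3 3.7]
open t39.52 pos [ 0.46   -0.13    0.0107] F [-0.1 -0.5 -0.6] gap 0.0877
 t40.42 pos [ 0.4595 -0.1298  0.1595] F [-0.1 -0.9 -0.7] gap 0.0881
[[ 5  2  3  7  0 24 25 32 34 32 25 21  6  6]
 [ 2 32 30 31 22 24 11  7  7  7  5 27 -2  4]
 [ 2 32 44 41 34 28  6  9  6  4  7 27  4  4]
 [ 4 36 33 45 38 33 24 19  5  5  9 32  3  4]
 [ 5 23 30 44 37 35 21 14  6  8  9 37  5  3]
 [ 3 20 40  7  8  8 10  4  7  8 10  4 24  6]
 [ 2  3 29  6  5 11  6  8  6  8  8  6 27  6]
 [ 6  3 33  5  8  8  5  9  9  4  8  6 20  1]
 [ 3  6 35  3  8  5  2  5  6  6 33 32 28  4]
 [ 7  5 24  6  4 29 35 28 23 25 22 16 13  3]]
 t41.32 pos [ 0.3605 -0.2489  0.2483] F [ 0.1 -0.1  0.4] gap 0.0880
```

View pics/s8.png

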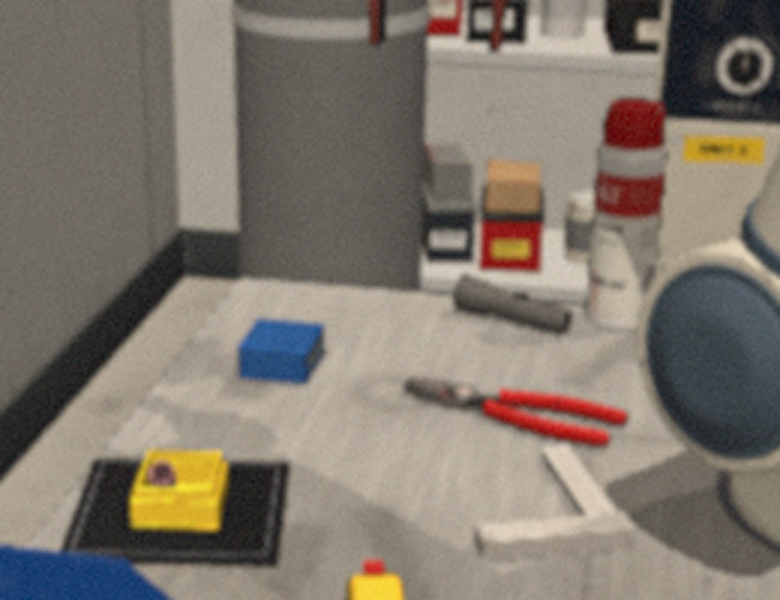

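View pics/t8.png

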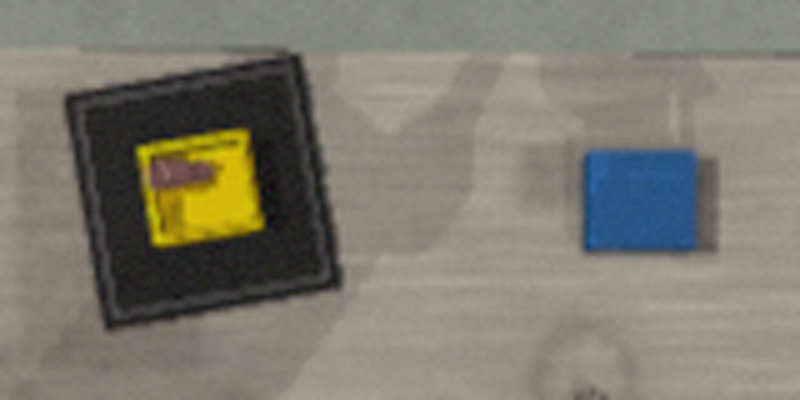

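View pics/t8f.png

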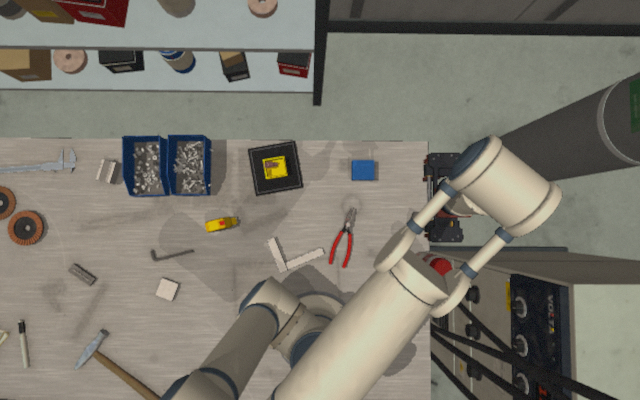

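The lid and the empty box are fine, but the cup (crop (182,172)) is leaning: depth rises to about 45 mm at its +y end. It has to lie, so I look closer with the wrist camera.

```bash
python3 - <<'E'
from h import *
F=FIN@G2
mt(back(F,.10,.10)); 
im=get_image("wrist");np.savez("w9.npz",**im);f=im["frame"];cv2.imwrite("pics/w9.png",f)
P=cloud(im)
m=(np.abs(P[...,0]-.465)<.035)&(np.abs(P[...,1]-.12)<.04)&(P[...,2]>.002)&(P[...,2]<.07)
vs,us=np.where(m);print(us.min(),us.max(),vs.min(),vs.max());rep()
c=f[max(vs.min()-10,0):vs.max()+10,us.min()-10:us.max()+10]
k=min(800/c.shape[1],600/c.shape[0]);cv2.imwrite("pics/w9c.png",cv2.resize(c,None,fx=k,fy=k,interpolation=cv2.INTER_CUBIC))
h=cv2.cvtColor(f,cv2.COLOR_BGR2HSV);mm=m&((h[...,1]<120)&(h[...,2]>60)|(h[...,0]>140))&(P[...,2]>.006)
p=P[mm];L=FIN;o=(p-L[:3,3])@L[:3,:3]
print(len(p),"lid-frame x,y (mm), up", np.percentile(o*1000,[2,25,50,75,98],axis=0).round(1))
E
```

```text
283 352 237 298
 t42.60 pos [0.4782 0.0505 0.1834] F [0.4 0.5 0.8] gap 0.0878
423 lid-frame x,y (mm), up [[  1.7 -27.9 -22. ]
 [  6.2 -15.5 -16. ]
 [  9.5  -9.6 -11.4]
 [ 12.9  -2.9  -3.1]
 [ 16.5   6.    7.8]]
```

View pics/w9c.png

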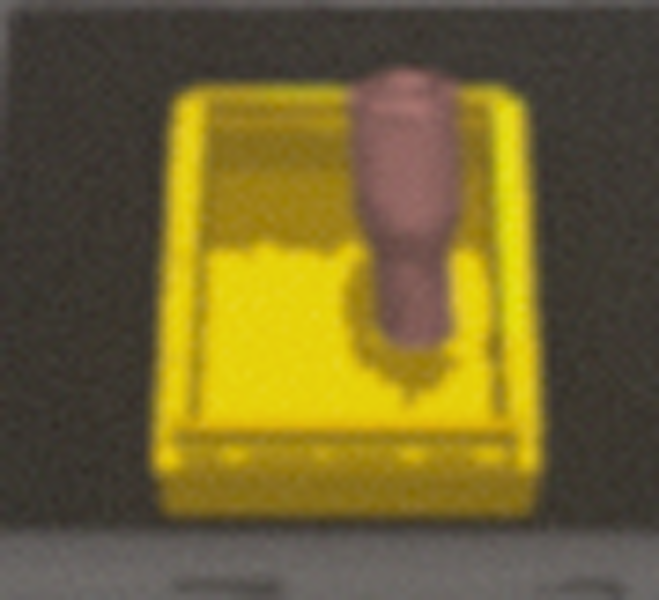

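The cup leans against the +y end wall at about 45°, with its thick end above the rim (crop (405,110)) and its thin end on the tray floor (415,345). Fit its axis.

```bash
python3 - <<'E'
from h import *
im=dict(np.load("w9.npz"));P=cloud(im);f=im["frame"].astype(int)
m=(np.abs(P[...,0]-.465)<.035)&(np.abs(P[...,1]-.12)<.04)&(P[...,2]>.002)&(P[...,2]<.07)
b,g,r=f[...,0],f[...,1],f[...,2]
mm=m&(r-g>20)&(b>g-15)&(b>60)
mm=cv2.erode(mm.astype(np.uint8),np.ones((2,2)))>0
o=(P[mm]-FIN[:3,3])@FIN[:3,:3]*1000;o[:,2]=24-o[:,2]  # lid x,y, world z
c=o.mean(0);u,s,v=np.linalg.svd(o-c,full_matrices=False);print(len(o),c.round(1),v[0].round(2),s.round(0))
t=(o-c)@v[0]
for a in np.linspace(t.min(),t.max(),8)[:-1]:
    k=(t>=a)&(t<a+(t.max()-t.min())/7);print(round(a,1),o[k].mean(0).round(1),"xw",np.ptp(o[k][:,0]).round(1))
# rim
y=m&(b<60)&(r>120);oy=(P[y]-FIN[:3,3])@FIN[:3,:3]*1000;oy[:,2]=24-oy[:,2]
k=oy[:,2]>27;print("rim x",np.percentile(oy[k][:,0],[1,99]),"y",np.percentile(oy[k][:,1],[1,99]),"z",np.median(oy[k][:,2]))
E
```

```text
318 [ 9.8 -9.3 34.3] [ 0.06  0.7  -0.71] [200.  65.  57.]
-15.2 [  9.2 -19.6  42. ] xw 12.5
-9.6 [  9.4 -12.9  40.3] xw 12.4
-4.1 [ 9.6 -9.  36.5] xw 11.4
1.5 [10.  -5.5 32.4] xw 11.4
7.1 [10.2 -2.5 27. ] xw 8.0
12.7 [10.7  0.9 22.5] xw 7.0
18.2 [11.2  4.1 18.4] xw 7.0
rim x [-25.08918469  24.68931411] y [-28.82503357  27.4545326 ] z 31.99174195983556
```

```bash
python3 - <<'E'
from h import *
Lx,Ly=FIN[:3,0],FIN[:3,1]
base=np.array([FIN[0,3],FIN[1,3],0])
Rt=toolR(np.array([0,0,-1.]),Lx)
def tp(x,y,z): return pose(Rt,base+Lx*x+Ly*y+[0,0,z])
T=tp(.0095,-.020,.0425)
mt(up(T,.07)); ml(T,.08); rep("at")
close(); rep("closed")
ml(up(T,.005),.03); rep("lift")
im=get_image("side");cv2.imwrite("pics/s10.png",cv2.resize(im["frame"][190:250,240:330],None,fx=8,fy=8,interpolation=cv2.INTER_CUBIC))
E
```

```text
at t44.42 pos [0.4717 0.1415 0.0432] F [-0.4 -0.4 -0.4] gap 0.0878
closed t45.52 pos [0.4712 0.1414 0.0425] F [ 0.9 -0.2  0.1] gap 0.0159
lift t45.84 pos [0.4716 0.1414 0.0479] F [-0.7 -0.8 -0.4] gap 0.0161
```

View pics/s10.png

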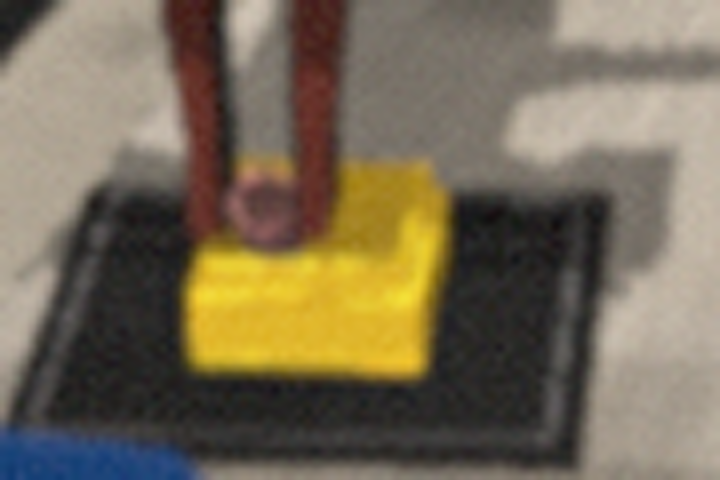

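The cup is gripped at its thick end (265,210), just above the rim. Move it inward and let it lie down.

```bash
python3 - <<'E'
from h import *
Lx,Ly=FIN[:3,0],FIN[:3,1]
base=np.array([FIN[0,3],FIN[1,3],0])
Rt=toolR(np.array([0,0,-1.]),Lx)
def tp(x,y,z): return pose(Rt,base+Lx*x+Ly*y+[0,0,z])
ml(tp(.002,-.006,.0475),.05); rep("shift")
ml(tp(.002,-.006,.0435),.03); rep("low")
gripper_open(); hold(.2)
ml(tp(.002,-.006,.14),.15); rep()
mt(back(FIN@G2,.10,.10))
im=get_image("wrist");np.savez("w11.npz",**im);f=im["frame"]
cv2.imwrite("pics/w11.png",cv2.resize(f[227:308,273:362],None,fx=7,fy=7,interpolation=cv2.INTER_CUBIC));P=cloud(im)
m=(np.abs(P[...,0]-.465)<.035)&(np.abs(P[...,1]-.12)<.04)
f=f.astype(int);b,g,r=f[...,0],f[...,1],f[...,2]
mm=m&(r-g>20)&(b>g-15)&(b>60)
print(mm.sum(),np.percentile(P[mm],[2,50,98],axis=0).round(3))
snap("s11","side",(60,260,220,480),3);rep()
E
```

```text
shift t46.36 pos [0.4664 0.1259 0.0475] F [0.3 0.  0.2] gap 0.0163
low t46.64 pos [0.4662 0.1263 0.0431] F [ 1.  -0.2  0.5] gap 0.0161
 t48.81 pos [0.466  0.1262 0.1389] F [ 0.1 -0.2  0.1] gap 0.0876
346 [[0.46  0.109 0.012]
 [0.468 0.127 0.022]
 [0.474 0.145 0.025]]
 t49.68 pos [0.4777 0.0526 0.1827] F [ 0.1 -0.1 -0.6] gap 0.0879
```

View pics/w11.png

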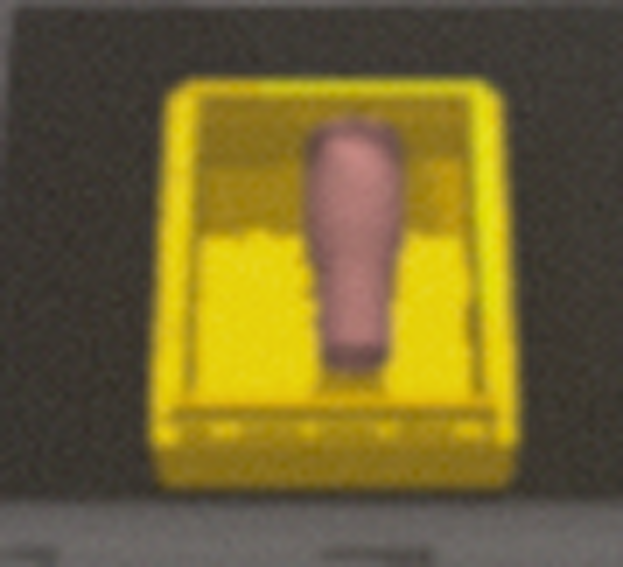

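View pics/s11.png

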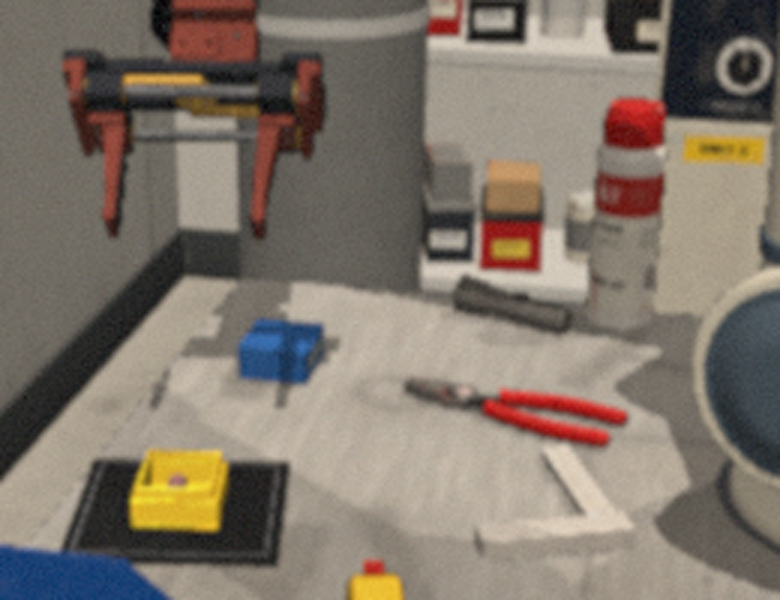

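The cup now lies flat in the lid: its top is at 24 to 25 mm, against 7 + 17 mm expected. The lid is still central, and the box, tape and torch are in place.

```bash
python3 - <<'E'
from h import *
hold(.3);job_done();rep()
E
```

```text
the job is handed in; nothing more can be done
the job is handed in; nothing more can be done
```

The job is done and handed in at about 50 s of the 72 s allowed. The cup is lying in the upturned lid in the middle of the mat.

- **Turning the box:** I gripped box and lid across the seam, tipped them onto the end face, regripped from the other side and stood them on the lid. The pictures showed the lid shut at every stage. The box stood within about 1 mm of the mat's centre, with its top at 52 mm as expected.
- **Empty box:** I lifted the blue box off straight up and set it down, mouth down, at about (0.46, -0.13), clear of the mat.
- **Check that failed:** once the box was off, the cup was leaning at about 45° on the lid's end wall, not lying. I gripped it by its thick end, moved it 14 mm inward and let go, so it dropped the last bit.
- **Last checks:** after that the cup lay flat with its top at 24–25 mm (24 mm expected). In the last side picture the lid was still central and the torch and tape measure looked unmoved. The tape measure was mostly out of frame there; I did not measure either one again.
- **Disagreement:** with the box on its end, the camera put it about 3–4 mm from where the arm should have left it. I shifted the second grip by about 2.5 mm to allow for that, and it held well.

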